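# Square up a pile of rack blanks and weight it down

## Robot

A 7-joint arm with a two-finger parallel gripper is mounted at the origin on the work surface. World frame = base frame: x ahead of the robot, y to its left, z up, the work surface at z = 0. Lengths are in mm, angles in rad, forces in N, time in s.
With the tool pointing down it reaches from about 400 to 900 mm from the base axis. Payload 5.6 kg.
Tool frame: the origin (TCP) lies on the centre line of the jaws, within the pads' length; the fingertips stand 17 mm ahead of it and the grasp point (between the pads) lies 2 mm behind it; z points along the fingers, y is the line along which they close (so a half turn about z gives the same grasp; the last joint's range is limited). The gripper opens to 92 mm and grips with 3 to 60 N. Pads are 20 mm wide; open, the fingers measure 128 mm over their backs; the gripper's body (75 mm by 189 mm) begins 69 mm behind the grasp point.
Start: joints at [1.153, 0.468, -0.012, 1.603, 0.006, 1.071, -0.056], TCP at [237.916, -604.9, 231.592] pointing down, gripper open.
Joint ranges: [-2.53, 2.53], [-0.31, 2.02], [-1.57, 1.55], [0.28, 2.44], [-1.29, 4.43], [0.15, 1.84], [-2.92, 2.92]. Speed limits (rad/s): [2.57, 2.57, 3.14, 3.14, 3.14, 3.14, 3.14].

## Interface

Orientations are given as [roll, pitch, yaw] about the fixed x, y, z axes, in that order (R = Rz(yaw) Ry(pitch) Rx(roll)).
In Python, from rig import status, capture, arm, boxes_of, tip_of gives the robot as it stands.
- The arm moves only by the tool carry_out, never from a script. Its argument "targets" is a list of rows, each an object with "delta_pos": the shift along the tool's x, y, z in units of 15 cm (1.0 is 15 cm), a list of three; "twist": the turn about the tool's z in units of 0.5 rad (1.0 is 0.5 rad). In form: [{"delta_pos": [tx, ty, tz], "twist": twist}, ...]. A call has 1 to 20 rows; each row is the pose to reach, as a shift and turn from the pose commanded when the call began, along the tool's axes at that moment; what a row does not reach only later rows make up. A row lasts 1/12 s, in which the tool goes at most 41.7 mm and 7.16 degrees, less where a joint would pass 70% of its speed; a pose out of reach is approached as far as the arm can. A call with a number of a shift or a turn outside -1 to 1 is refused whole. A call with a gripper value outside its range is refused whole. "gripper" is the closure, from -1 (fully open) to 1 (shut), set as the call begins (left out, the last holds). The fingers move at their own pace and stop on an object; "squeeze" is the grip in N (left out, the last holds). Time passes only in rows, so rows that repeat a pose let the fingers close. It gives the time, the measured TCP pose, the force, the opening and the grip force at its end, in the units of the state.
- status.observe(): the state, without advancing time (a new reading comes with each control period).
- capture(name): name is "scene" or "top"; returns a dict with "color" (480x640x3 uint8, red, green, blue), "depth" (480x640 float32, mm along the optical axis (not along the pixel's ray), 0 where there is no reading), "fx", "fy", "cx", "cy" (pixels), "pose" (4x4, takes a point from camera to world coordinates). Camera axes: x right, y down, z forward; pixel columns grow to the right and rows downward; lengths in mm; the calibration is good to about 2 mm. A picture is of the moment at which its call begins.
- arm.hand_in(): hands the job in; it is judged then, once.
Trained networks look in a picture, given as the dict that the camera call returned (one of the last four; its "shot" number tells which), for a name from the list of things; names that differ only in an ending like _2 or _b are one class to them, and where a whole thing is asked for, a point or a joint stands for the part that bears it (a point fixed in the world has none). Each returns a list of dicts, best first, with "score" (0 to 1); they miss things now and then, are a little off and sometimes report something else, mostly with a low value. They report only what shows in the picture. A call takes as long as a camera call. They do not tell look-alikes from the thing itself.
- boxes_of(picture, label): "bbox" ([left, top, width, height] in pixels, round what is visible of it).
- tip_of(picture, label): "xy" ([column, row] in pixels: a listed point, or the origin of a listed thing).
The state is a dict: "time_s": time; "joint_pos": joint angles; "qd": joint speeds; "joint_efforts": joint torques, N m; "tcp_pos": TCP position; "tcp_rot": TCP orientation; "contact_force": force on the tool from outside, world axes, zero at the start; "ft_torque": the same for the moment, N m; "finger_gap": opening from 0.0 (shut) to 1.0 (fully open); "gripper_force": force on a finger pad.
Only numpy, scipy, OpenCV 4.12 (cv2) and the standard library are available. Lean on these libraries where they do the work, as an engineer would, in place of code of your own. Each camera call takes 0.05 s, during which the arm holds its last target. There are 200 camera calls.

## Task

Tap the untidy pile of five wood-faced blanks into the corner of the squaring board until every blank is flush with the others and up against both metal fences, keeping them flat and in their order. Then set the red weight down gently on the middle of the squared pile without disturbing it and let go. Leave the other things on the bench where they are.

Things in the scene. Friction and masses are not known exactly. Their poses are not given: they have to be found in the camera images.
- jig: squaring board fixed to the bench: grey base 12 mm thick, aluminium fences (20 mm thick, rising 46 mm above the base) along its far (+x) and left (+y) edges, meeting in a right angle. Origin on the underside; +x towards the far fence, +y towards the left fence. Base covers x -85 to 125, y -80 to 115 mm; inner face of far fence at x = 105 mm, of left fence at y = 95 mm
- corner (a point): the inner corner where the two fences meet, at the height of the base's top (12 mm above the bench); same axes as the jig, so the working area lies at negative x and y
- blank1: lowest of five flat smooth laminate blanks lying in an untidy pile on the squaring board (light wood face): 130 mm along its x, 110 mm along its y, 8 mm thick, about 150 g; origin at the centre of its underside. It belongs with its long sides along the jig's x axis.
- blank2: second of five flat smooth laminate blanks lying in an untidy pile on the squaring board (dark wood face): 130 mm along its x, 110 mm along its y, 8 mm thick, about 150 g; origin at the centre of its underside. It belongs with its long sides along the jig's x axis.
- blank3: middle (third) of five flat smooth laminate blanks lying in an untidy pile on the squaring board (light wood face): 130 mm along its x, 110 mm along its y, 8 mm thick, about 150 g; origin at the centre of its underside. It belongs with its long sides along the jig's x axis.
- blank4: fourth of five flat smooth laminate blanks lying in an untidy pile on the squaring board (dark wood face): 130 mm along its x, 110 mm along its y, 8 mm thick, about 150 g; origin at the centre of its underside. It belongs with its long sides along the jig's x axis.
- blank5: top of five flat smooth laminate blanks lying in an untidy pile on the squaring board (light wood face): 130 mm along its x, 110 mm along its y, 8 mm thick, about 150 g; origin at the centre of its underside. It belongs with its long sides along the jig's x axis.
- weight: red steel weight, 70 x 60 x 22 mm, with a black rubber grip standing on top: grip 50 mm along x, 24 mm wide along y, from 22 to 62 mm above the underside; 0.5 to 0.9 kg; origin at the centre of its underside
- tin: bystander: blue-labelled paint tin, 84 mm across, 85 mm tall; origin at the centre of its underside
- jar: bystander: glass jar with steel lid, 76 mm across, 120 mm tall; origin at the centre of its underside
- winebottle: bystander: green wine bottle, 74 mm across, 300 mm tall; origin at the centre of its underside
- tape: bystander: yellow roll of tape lying flat, 100 mm across, 25 mm tall; origin at the centre of its underside
- brush: bystander: paint brush lying on the bench; origin on its underside, long axis x
- hammer: bystander: hammer lying on the bench; origin on its underside, long axis x
There are look-alikes about, which are no part of the job. Of the things that look like the weight, take the one that is farthest from the robot's base at the start.

How it is judged (in metres and radians):
On the way:
1. all five blanks are squared in the corner against both fences before the weight goes on (x of blank1 in the frame of corner between -0.068 and -0.062 m and y of blank1 in the frame of corner between -0.058 and -0.052 m and angle between the x axis of each of blank1, blank2, blank3, blank4, blank5 and the x axis of jig, either way round below 0.035 rad and z of blank1 in the frame of corner between -0.004 and 0.004 m and x of blank2 in the frame of corner between -0.068 and -0.062 m and y of blank2 in the frame of corner between -0.058 and -0.052 m and z of blank2 in the frame of corner between 0.004 and 0.012 m and x of blank3 in the frame of corner between -0.068 and -0.062 m and y of blank3 in the frame of corner between -0.058 and -0.052 m and z of blank3 in the frame of corner between 0.012 and 0.02 m and x of blank4 in the frame of corner between -0.068 and -0.062 m and y of blank4 in the frame of corner between -0.058 and -0.052 m and z of blank4 in the frame of corner between 0.02 and 0.028 m and x of blank5 in the frame of corner between -0.068 and -0.062 m and y of blank5 in the frame of corner between -0.058 and -0.052 m and z of blank5 in the frame of corner between 0.028 and 0.036 m and contact force between weight and blank1 below 0.1 N and contact force between weight and blank2 below 0.1 N and contact force between weight and blank3 below 0.1 N and contact force between weight and blank4 below 0.1 N and contact force between weight and blank5 below 0.1 N), for 0.2 s.
At the end, for the whole second after the job is handed in: All five blanks lie flat in their order on the squaring board, each within 3 mm of touching both fences and within 2 degrees of square to them; the weight stands upright and at rest on the top blank, within 25 mm of its middle, and is released (x of blank1 in the frame of corner between -0.068 and -0.062 m and y of blank1 in the frame of corner between -0.058 and -0.052 m and angle between the x axis of each of blank1, blank2, blank3, blank4, blank5 and the x axis of jig, either way round below 0.035 rad and z of blank1 in the frame of corner between -0.004 and 0.004 m and x of blank2 in the frame of corner between -0.068 and -0.062 m and y of blank2 in the frame of corner between -0.058 and -0.052 m and z of blank2 in the frame of corner between 0.004 and 0.012 m and x of blank3 in the frame of corner between -0.068 and -0.062 m and y of blank3 in the frame of corner between -0.058 and -0.052 m and z of blank3 in the frame of corner between 0.012 and 0.02 m and x of blank4 in the frame of corner between -0.068 and -0.062 m and y of blank4 in the frame of corner between -0.058 and -0.052 m and z of blank4 in the frame of corner between 0.02 and 0.028 m and x of blank5 in the frame of corner between -0.068 and -0.062 m and y of blank5 in the frame of corner between -0.058 and -0.052 m and z of blank5 in the frame of corner between 0.028 and 0.036 m and contact force between weight and blank5 above 2 N and horizontal distance between weight and blank5 below 0.025 m and angle between weight's own z axis and vertical below 0.1 rad and linear speed of each of weight, blank1, blank2, blank3, blank4, blank5 below 0.02 m/s).
It fails at once if a bystander is pushed more than 30 mm from its place (distance of any of tin, jar, winebottle, tape, brush, hammer from where it was at the start of the episode above 0.03 m).
It fails at once if the weight is dropped or slammed on the pile (faster than 0.3 m/s within 20 mm above it) (linear speed of weight above 0.3 m/s and horizontal distance between weight and blank5 below 0.06 m and z of weight in the frame of corner below 0.06 m).
It also fails if it takes over 64 s, if anything falls off the work surface, if the arm or the gripper's body presses on something with over 40 N, if the wrist force passes 120 N, or if a joint passes its speed limit or range.

## Working session

There is one attempt and no reset: what is moved stays moved. The work goes in short steps, Python scripts to look and compute and a tool call to move; the robot and the scene stay as the last step left them, time stands still between calls to the robot, and variables do not carry over. Pictures are saved under pics/ and viewed, at most 10 in all, crops included, and the job is handed in when it is done.

Besides the shell and the picture viewer there is one more tool, called in YAML: its name, and indented under it one key for each argument. carry_out: Moves the arm, as the interface text tells. Its arguments: {"type":"object","properties":{"targets":{"type":"array","items":{"type":"object","properties":{"delta_pos":{"type":"array","items":{"type":"number","minimum":-1,"maximum":1}},"twist":{"type":"number","minimum":-1,"maximum":1}}}},"gripper":{"type":"number"},"squeeze":{"type":"number"}},"required":["targets"]}

```bash
mkdir -p pics; ls; cat > h.py <<'E'
import numpy as np, cv2
from rig import status, capture, arm, boxes_of, tip_of
def save(p,n): cv2.imwrite('pics/'+n+'.png', cv2.cvtColor(p['color'],cv2.COLOR_RGB2BGR))
def ray(p,u,v):
    d=np.array([(u-p['cx'])/p['fx'],(v-p['cy'])/p['fy'],1.0]); M=np.array(p['pose']); return M[:3,3], M[:3,:3]@d
def onz(p,u,v,z):
    o,d=ray(p,u,v); return o+d*(z-o[2])/d[2]
def cloud(p):
    h,w=p['depth'].shape; v,u=np.mgrid[:h,:w]; z=p['depth'].astype(float)
    c=np.stack([(u-p['cx'])/p['fx']*z,(v-p['cy'])/p['fy']*z,z],-1); M=np.array(p['pose']); w_=c@M[:3,:3].T+M[:3,3]
    w_[z==0]=np.nan; return w_
def proj(p,P):
    M=np.linalg.inv(np.array(p['pose'])); q=M[:3,:3]@np.array(P)+M[:3,3]; return q[0]/q[2]*p['fx']+p['cx'], q[1]/q[2]*p['fy']+p['cy']
E
python3 - <<'E'
from h import *
np.set_printoptions(precision=2,suppress=True)
s=status.observe(); print(s)
for n in ['scene','top']:
    p=capture(n); save(p,n+'0'); C=cloud(p); print(n,p['fx'],np.array(p['pose']))
    for l in ['jig','weight','blank5','blank1','tin','jar','winebottle','tape','brush','hammer']:
        for b in boxes_of(p,l)[:4]:
            x,y,w,h=b['bbox']; c=C[min(479,int(y+h/2)),min(639,int(x+w/2))]
            print(l,round(b['score'],2),np.round(b['bbox']),c)
    for l in ['corner','weight','blank5']:
        for b in tip_of(p,l)[:3]: print('tip',l,b['score'],b['xy'],C[int(b['xy'][1]),int(b['xy'][0])])
E
```

```text
pics
{'time_s': 0.0, 'joint_pos': array([ 1.15,  0.47, -0.01,  1.6 ,  0.01,  1.07, -0.06]), 'qd': array([-0.,  0.,  0., -0., -0.,  0.,  0.]), 'joint_efforts': array([ -0.  , -52.06,  -0.01, -24.38,  -0.06,   0.02,   0.  ]), 'tcp_pos': array([ 237.65, -604.4 ,  230.63]), 'tcp_rot': array([-3.14,  0.  ,  0.37]), 'contact_force': array([-0.11,  0.92,  0.3 ]), 'ft_torque': array([-0.01,  0.  , -0.02]), 'gripper_force': 0.0, 'finger_gap': 0.9991595539021243}
scene 553.4269043479768 [[    0.88     0.25    -0.4   1139.95]
 [    0.47    -0.5      0.73 -1127.19]
 [   -0.02    -0.83    -0.55   951.19]
 [    0.       0.       0.       1.  ]]
jig 0.83 [287. 219.  95.  69.] [576.58  21.37  49.77]
weight 0.97 [230. 314.  23.  34.] [ 514.22 -348.91   37.26]
weight 0.7 [254. 284.  34.  19.] [ 654.66 -423.12  260.06]
weight 0.58 [215. 264.  33.  34.] [ 378.89 -198.43   32.81]
blank5 0.94 [306. 232.  55.  36.] [569.42  29.41  52.85]
blank5 0.6 [308. 248.  58.  22.] [600.4   -8.16  55.64]
blank5 0.52 [326. 255.  38.  17.] [616.4    3.7   39.51]
blank5 0.39 [255. 266.  40. 109.] [ 667.14 -431.1   198.03
[... 1850 characters left out ...]
327.98 118.69]
winebottle 0.71 [484. 131.  74.  65.] [ 625.59 -393.39  199.9 ]
tape 0.64 [453. 303.  49.  41.] [ 284.26 -338.3    -0.07]
brush 0.94 [521. 227.  20.  76.] [ 427.53 -473.53   18.32]
brush 0.69 [282. 166.  78.  89.] [558.79  44.63  52.44]
hammer 0.57 [ 84. 183. 101.  55.] [573.   521.77  22.34]
tip corner 0.93 [294.2, 180.7] [651.88 114.6   13.86]
tip corner 0.51 [497.9, 184.6] [ 620.39 -389.43   65.32]
tip weight 0.9 [410.9, 290.7] [ 362.67 -167.28   51.33]
tip weight 0.69 [468.9, 235.1] [ 498.2  -318.34   38.49]
tip weight 0.58 [413.8, 239.0] [ 484.99 -177.87   60.94]
tip blank5 0.97 [325.6, 214.6] [551.56  34.8   50.5 ]
tip blank5 0.56 [472.7, 320.9] [ 291.6  -325.79    2.13]
```

```bash
python3 - <<'E'
import cv2,numpy as np
a=cv2.imread('pics/top0.png'); b=cv2.imread('pics/scene0.png')
c=cv2.resize(a[120:360,160:560],(800,480),interpolation=cv2.INTER_CUBIC); cv2.imwrite('pics/c1.png',c)
d=cv2.resize(a[155:275,270:430],(800,600),interpolation=cv2.INTER_CUBIC); cv2.imwrite('pics/c2.png',d)
d=cv2.resize(b[170:370,140:440],(800,533),interpolation=cv2.INTER_CUBIC); cv2.imwrite('pics/c3.png',d)
E
```

```text
(no output)
```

View pics/c1.png

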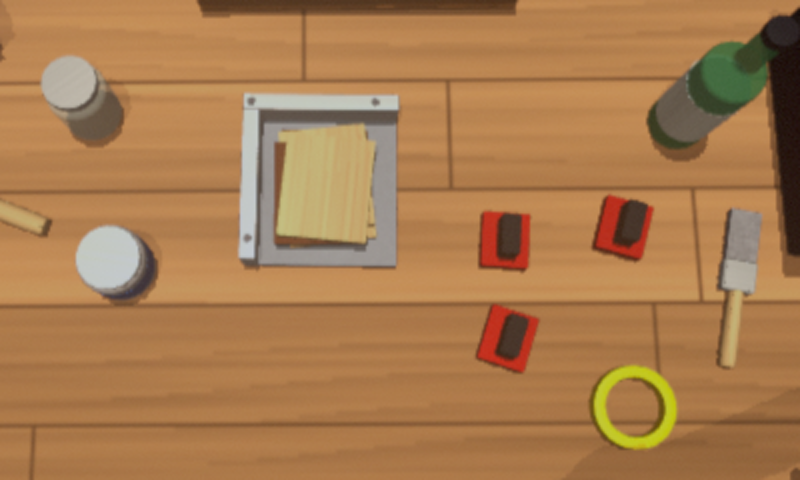

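View pics/c2.png

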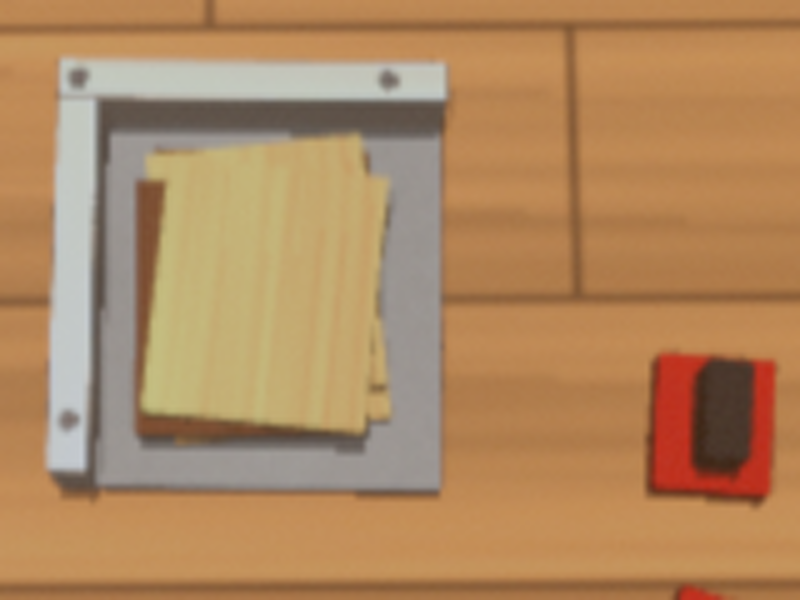

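View pics/c3.png

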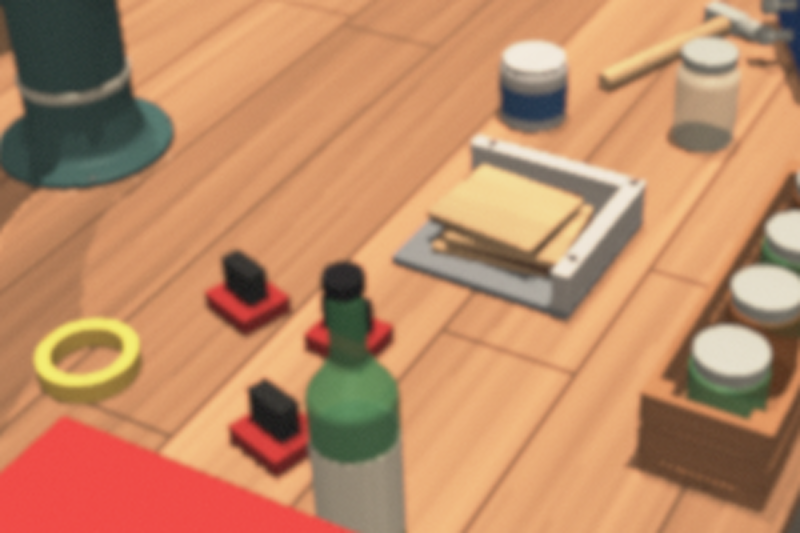

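The top view shows the jig at about px (319,212) with the pile inside it. The blanks sit roughly 15-25 mm off both fences. There are three red weights, at top px (470,232), (413,239) and (412,288). I choose (470,232), the farthest from the base (about 600 mm, against 517 and 400 mm). The wine bottle stands behind it at top px (500,185).

```bash
cat > jig.py <<'E'
from h import *
np.set_printoptions(precision=1,suppress=True)
def mask_xy(p,C,m): return C[m][:,:2]
if __name__=='__main__':
    for n in ['top','scene']:
        p=capture(n); C=cloud(p); im=p['color'].astype(int)
        hsv=cv2.cvtColor(p['color'],cv2.COLOR_RGB2HSV)
        near=(np.abs(C[...,0]-570)<160)&(np.abs(C[...,1]-40)<160)
        wood=near&(hsv[...,1]>60)&(C[...,2]>44)&(C[...,2]<62)
        # fence top: bright low-saturation
        f=near&(hsv[...,1]<50)&(hsv[...,2]>150)
        fm=cv2.morphologyEx(f.astype(np.uint8),cv2.MORPH_OPEN,np.ones((3,3)))
        cs,_=cv2.findContours(fm,cv2.RETR_EXTERNAL,cv2.CHAIN_APPROX_NONE)
        c=max(cs,key=cv2.contourArea)[:,0]
        print(n,'fence px area',fm.sum(),'z med',np.nanmedian(C[...,2][fm>0]))
        ap=cv2.approxPolyDP(c.reshape(-1,1,2),2.5,True)[:,0]
        for a in ap: print('  fence poly',a,onz(p,a[0],a[1],58)[:2])
        red=(hsv[...,1]>150)&((hsv[...,0]<8)|(hsv[...,0]>172))
        red=red&(C[...,1]>-450)&(C[...,1]<-100)&(C[...,2]<40)&(C[...,0]>300)
        cs,_=cv2.findContours(red.astype(np.uint8),cv2.RETR_EXTERNAL,cv2.CHAIN_APPROX_NONE)
        for c in cs:
            if cv2.contourArea(c)>100:
                w=np.array([onz(p,u,v,22)[:2] for u,v in c[:,0]],np.float32); print('  red',cv2.minAreaRect(w),'z',np.nanmedian(C[c[:,0][:,1],c[:,0][:,0],2]))
        blk=(hsv[...,2]<75)&(C[...,2]>45)&(C[...,2]<75)&(C[...,1]>-450)&(C[...,1]<-100)&(C[...,0]>300)&(C[...,0]<560)
        cs,_=cv2.findContours(blk.astype(np.uint8),cv2.RETR_EXTERNAL,cv2.CHAIN_APPROX_NONE)
        for c in cs:
            if cv2.contourArea(c)>30: 
                w=C[c[:,0][:,1],c[:,0][:,0]]; print('  blk rect@62',cv2.minAreaRect(np.array([onz(p,u,v,62)[:2] for u,v in c[:,0]],np.float32)),'zmax',np.nanpercentile(w[:,2],90))
        gl=(C[...,2]>0)&(hsv[...,0]>40)&(hsv[...,0]<85)&(hsv[...,1]>90)&(C[...,1]<-300)
        print('  green xyz lo/hi',np.nanpercentile(C[gl],5,0),np.nanpercentile(C[gl],95,0))
        t=np.nanpercentile(C[wood],[1,99],axis=0); print('  wood',t)
E
python3 jig.py
```

```text
top fence px area 2478 z med 14.397505169456622
  fence poly [357 183] [628.3 -45.4]
  fence poly [345 184] [626.  -15.5]
  fence poly [350 194] [600.1 -27.5]
  fence poly [347 207] [567.  -19.5]
  fence poly [349 237] [491.7 -23.2]
  fence poly [344 244] [474.5 -10.8]
  fence poly [298 245] [472.9 100.9]
  fence poly [295 230] [510.1 108.3]
  fence poly [292 230] [510.2 115.7]
  fence poly [294 242] [480.4 110.6]
  fence poly [291 250] [460.7 117.8]
  fence poly [357 251] [457.1 -42. ]
  red ((368.1170959472656, -181.39187622070312), (59.77381896972656, 69.8398208618164), 70.65450286865234) z 21.144129246129978
  red ((490.854248046875, -183.12405395507812), (59.64778518676758, 69.40705108642578), 84.72700500488281) z 22.569600707318727
  red ((505.8763427734375, -332.17987060546875), (60.75693130493164, 71.06070709228516), 73.23113250732422) z 21.846705205830062
  blk rect@62 ((366.67523193359375, -178.29473876953125), (22.96502685546875, 47.684539794921875), 70.7122802734375) zmax 62.87613584249789
  blk rect@62 ((488.38720703125, -179.6619415283203), (22.781070709228516, 48.14507
[... 550 characters left out ...]
y [380 241] [673.3 124.5]
  fence poly [374 236] [647.7 140.9]
  red ((512.1824340820312, -341.9363708496094), (66.86619567871094, 81.2977066040039), 72.88069915771484) z 20.76545163667845
  red ((374.5111999511719, -191.0777587890625), (69.97499084472656, 86.14784240722656), 70.3384017944336) z 19.798074594171396
  blk rect@62 ((515.4437866210938, -346.18475341796875), (28.14952850341797, 56.6331787109375), 75.70732879638672) zmax 64.81084236956087
  blk rect@62 ((378.19921875, -195.8713836669922), (27.79310417175293, 59.78870391845703), 64.22232818603516) zmax 64.93729771656899
  green xyz lo/hi [ 631.9 -441.5  193.1] [ 677.3 -408.7  274.6]
  wood [[483.9 -19.6  45.2]
 [654.5 147.4  59.4]]
```

```bash
python3 - <<'E'
import cv2
a=cv2.imread('pics/top0.png'); cv2.imwrite('pics/c4.png',cv2.resize(a[170:270,430:560],(780,600),interpolation=cv2.INTER_CUBIC))
E
```

```text
(no output)
```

View pics/c4.png

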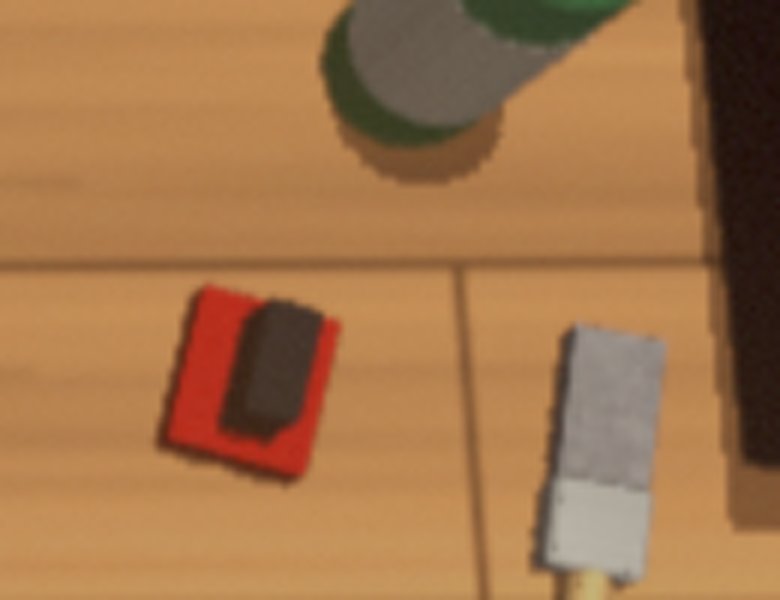

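```bash
cat > fence.py <<'E'
from h import *
np.set_printoptions(precision=2,suppress=True)
p=capture('top'); g=cv2.GaussianBlur(cv2.cvtColor(p['color'],cv2.COLOR_RGB2GRAY),(0,0),0.7).astype(float)
def edge(col,lo,hi,vert,sign):
    s=g[lo:hi,col] if vert else g[col,lo:hi]
    d=np.diff(s)*sign; i=int(np.argmax(d)); i=min(max(i,1),len(d)-2)
    a,b,c=d[i-1:i+2]; o=0.5*(a-c)/(a-2*b+c+1e-9); return lo+i+0.5+o
def fit(pts):
    pts=np.array(pts); vx,vy,x0,y0=cv2.fitLine(pts[:,:2].astype(np.float32),cv2.DIST_HUBER,0,0.01,0.01).ravel(); return np.array([x0,y0]),np.degrees(np.arctan2(vy,vx))
# far fence inner top edge: bright above -> dark below
P=[onz(p,u,edge(u,170,180,True,-1),58) for u in range(296,356,2)]; print('far inner (pt,ang)',fit(P))
P=[onz(p,u,edge(u,162,172,True,1),58) for u in range(286,356,2)]; print('far outer',fit(P))
P=[onz(p,edge(v,284,294,False,-1),v,58) for v in range(182,246,2)]; print('left inner',fit(P))
P=[onz(p,edge(v,276,286,False,1),v,58) for v in range(176,246,2)]; print('left outer',fit(P))
P=[onz(p,u,edge(u,246,258,True,-1),12) for u in range(296,356,2)]; print('base front x',fit(P))
P=[onz(p,edge(v,352,364,False,sg),v,12) for v in range(190,250,2) for sg in(1,)]; print('base right',fit(P))
E
python3 fence.py
```

```text
far inner (pt,ang) (array([651.02,  19.59], dtype=float32), np.float32(89.3141))
far outer (array([671.21,  48.02], dtype=float32), np.float32(88.5727))
left inner (array([563.95, 125.87], dtype=float32), np.float32(-1.1209546))
left outer (array([567.28, 145.32], dtype=float32), np.float32(-0.9432193))
base front x (array([463.87,  50.2 ], dtype=float32), np.float32(88.53378))
base right (array([555.83, -53.27], dtype=float32), np.float32(-1.1936096))
```

carry_out:
  targets:
    - {"delta_pos":[0.715,-0.867,0],"twist":0}
    - {"delta_pos":[0.715,-0.867,0],"twist":0}
    - {"delta_pos":[0.715,-0.867,0],"twist":0}
    - {"delta_pos":[0.715,-0.867,0],"twist":0}
    - {"delta_pos":[0.715,-0.867,0],"twist":0}
  gripper: 0
  squeeze: 40

```text
time_s: 1.97
tcp_pos: [293.6, -437.2, 231.7]
tcp_rot: [-3.138, -0.002, 0.384]
contact_force: [0.6, 0.3, -1.2]
finger_gap: 0.658
gripper_force: 0.0
```

carry_out:
  targets:
    - {"delta_pos":[0.715,-0.867,0],"twist":0}
    - {"delta_pos":[0.715,-0.867,0],"twist":0}
    - {"delta_pos":[0.715,-0.867,0],"twist":0}
    - {"delta_pos":[0.715,-0.867,0],"twist":0}
    - {"delta_pos":[0.715,-0.867,0],"twist":0}

```text
time_s: 2.38
tcp_pos: [344.7, -277.7, 231.9]
tcp_rot: [-3.14, -0.001, 0.385]
contact_force: [-0.4, 0.0, 0.4]
finger_gap: 0.5
gripper_force: 0.0
```

carry_out:
  targets:
    - {"delta_pos":[0.715,-0.867,0],"twist":0}
    - {"delta_pos":[0.715,-0.867,0],"twist":0}
    - {"delta_pos":[0.715,-0.867,0],"twist":0}
    - {"delta_pos":[0.715,-0.867,0],"twist":0}
    - {"delta_pos":[0.715,-0.867,0],"twist":0}

```text
time_s: 2.8
tcp_pos: [396.7, -117.7, 232.2]
tcp_rot: [-3.141, -0.003, 0.385]
contact_force: [0.3, 0.9, -0.2]
finger_gap: 0.503
gripper_force: 0.0
```

carry_out:
  targets:
    - {"delta_pos":[0.715,-0.867,0],"twist":0.78}
    - {"delta_pos":[0.715,-0.867,0],"twist":0.78}
    - {"delta_pos":[0.715,-0.867,0],"twist":0.78}
    - {"delta_pos":[0.715,-0.867,0],"twist":0.78}
    - {"delta_pos":[0.715,-0.867,0],"twist":0.78}
    - {"delta_pos":[0.715,-0.867,0],"twist":0.78}

```text
time_s: 3.3
tcp_pos: [448.4, 42.1, 232.2]
tcp_rot: [-3.138, -0.002, -0.007]
contact_force: [-0.4, -0.2, 0.1]
finger_gap: 0.499
gripper_force: 0.0
```

carry_out:
  targets:
    - {"delta_pos":[0,0.04,1.0],"twist":0.025}
    - {"delta_pos":[0,0.04,1.0],"twist":0.025}
    - {"delta_pos":[0,0.04,1.0],"twist":0.025}
    - {"delta_pos":[0,0.04,1.0],"twist":0.025}
    - {"delta_pos":[0,0.04,1.0],"twist":0.025}
    - {"delta_pos":[0,0.04,1.0],"twist":0.025}

```text
time_s: 3.8
tcp_pos: [446.2, 29.7, 81.0]
tcp_rot: [3.142, 0.003, -0.028]
contact_force: [-0.3, 0.4, 0.5]
finger_gap: 0.499
gripper_force: 0.0
```

carry_out:
  targets:
    - {"delta_pos":[0,0,0.15],"twist":0}
    - {"delta_pos":[0,0,0.31],"twist":0}
    - {"delta_pos":[0,0,0.31],"twist":0}
    - {"delta_pos":[0,0,0.31],"twist":0}

```text
time_s: 4.13
tcp_pos: [447.5, 30.2, 36.4]
tcp_rot: [3.141, -0.001, -0.028]
contact_force: [-0.0, 0.1, -0.1]
finger_gap: 0.502
gripper_force: 0.0
```

carry_out:
  targets:
    - {"delta_pos":[0.03,0,0.025],"twist":0}
    - {"delta_pos":[0.06,0,0.025],"twist":0}
    - {"delta_pos":[0.09,0,0.025],"twist":0}
    - {"delta_pos":[0.12,0,0.025],"twist":0}
    - {"delta_pos":[0.15,0,0.025],"twist":0}
    - {"delta_pos":[0.18,0,0.025],"twist":0}
    - {"delta_pos":[0.21,0,0.025],"twist":0}
    - {"delta_pos":[0.24,0,0.025],"twist":0}
    - {"delta_pos":[0.27,0,0.025],"twist":0}
    - {"delta_pos":[0.3,0,0.025],"twist":0}
    - {"delta_pos":[0.33,0,0.025],"twist":0}
    - {"delta_pos":[0.36,0,0.025],"twist":0}

```text
time_s: 5.13
tcp_pos: [499.5, 28.9, 30.9]
tcp_rot: [3.141, 0.003, -0.027]
contact_force: [-5.8, 1.3, 2.7]
finger_gap: 0.5
gripper_force: 2.8
```

carry_out:
  targets:
    - {"delta_pos":[0.015,0,0],"twist":0}
    - {"delta_pos":[0.03,0,0],"twist":0}
    - {"delta_pos":[0.045,0,0],"twist":0}
    - {"delta_pos":[0.055,0,0],"twist":0}
    - {"delta_pos":[0.055,0,0],"twist":0}

```text
time_s: 5.55
tcp_pos: [506.7, 28.7, 30.7]
tcp_rot: [3.141, 0.005, -0.027]
contact_force: [-6.9, 1.7, 3.1]
finger_gap: 0.501
gripper_force: 3.7
```

carry_out:
  targets:
    - {"delta_pos":[0.01,0,0],"twist":0}
    - {"delta_pos":[0.02,0,0],"twist":0}
    - {"delta_pos":[0.03,0,0],"twist":0}
    - {"delta_pos":[0.03,0,0],"twist":0}

```text
time_s: 5.88
tcp_pos: [508.4, 29.2, 30.2]
tcp_rot: [3.141, 0.01, -0.026]
contact_force: [-12.8, 3.0, 5.1]
finger_gap: 0.502
gripper_force: 6.4
```

carry_out:
  targets:
    - {"delta_pos":[-0.1,0,-0.02],"twist":0}
    - {"delta_pos":[-0.2,0,-0.2],"twist":0}
    - {"delta_pos":[-0.2,0,-0.45],"twist":0}
    - {"delta_pos":[-0.2,0,-0.45],"twist":0}

```text
time_s: 6.22
tcp_pos: [487.7, 29.8, 104.1]
tcp_rot: [-3.141, -0.011, -0.027]
contact_force: [1.3, -0.3, -0.2]
finger_gap: 0.498
gripper_force: 0.0
```

carry_out:
  targets:
    - {"delta_pos":[0.73,0.575,0],"twist":-1}
    - {"delta_pos":[0.73,0.575,0],"twist":-1}
    - {"delta_pos":[0.73,0.575,0],"twist":-1}
    - {"delta_pos":[0.73,0.575,0],"twist":-1}
    - {"delta_pos":[0.73,0.575,0],"twist":-1}

```text
time_s: 6.63
tcp_pos: [594.4, -64.7, 98.6]
tcp_rot: [3.139, -0.004, 0.469]
contact_force: [-0.2, 0.3, -0.5]
finger_gap: 0.498
gripper_force: 0.0
```

carry_out:
  targets:
    - {"delta_pos":[0,0,0],"twist":-1}
    - {"delta_pos":[0,0,0],"twist":-1}
    - {"delta_pos":[0,0,0],"twist":-1}
    - {"delta_pos":[0,0,0],"twist":-1}

```text
time_s: 6.97
tcp_pos: [590.5, -59.0, 98.8]
tcp_rot: [3.141, -0.001, 0.977]
contact_force: [-0.5, 0.5, 0.2]
finger_gap: 0.501
gripper_force: 0.0
```

carry_out:
  targets:
    - {"delta_pos":[0,0,0],"twist":-1}
    - {"delta_pos":[0,0,0],"twist":-1}
    - {"delta_pos":[0,0,0],"twist":-1}
    - {"delta_pos":[0,0,0],"twist":-1}
    - {"delta_pos":[0,0,0],"twist":-1}

```text
time_s: 7.38
tcp_pos: [590.3, -59.1, 98.6]
tcp_rot: [3.141, -0.001, 1.474]
contact_force: [-0.8, -0.2, 0.4]
finger_gap: 0.502
gripper_force: 0.0
```

carry_out:
  targets:
    - {"delta_pos":[0,0,0.2],"twist":-0.155}
    - {"delta_pos":[0,0,0.4],"twist":-0.155}
    - {"delta_pos":[0,0,0.445],"twist":-0.155}
    - {"delta_pos":[0,0,0.445],"twist":-0.155}

```text
time_s: 7.72
tcp_pos: [588.7, -59.5, 30.1]
tcp_rot: [-3.137, -0.0, 1.547]
contact_force: [-1.2, 0.3, -0.2]
finger_gap: 0.501
gripper_force: 0.0
```

carry_out:
  targets:
    - {"delta_pos":[0.03,0,0],"twist":0}
    - {"delta_pos":[0.06,0,0],"twist":0}
    - {"delta_pos":[0.09,0,0],"twist":0}
    - {"delta_pos":[0.12,0,0],"twist":0}
    - {"delta_pos":[0.15,0,0],"twist":0}
    - {"delta_pos":[0.18,0,0],"twist":0}
    - {"delta_pos":[0.21,0,0],"twist":0}
    - {"delta_pos":[0.24,0,0],"twist":0}
    - {"delta_pos":[0.27,0,0],"twist":0}
    - {"delta_pos":[0.3,0,0],"twist":0}
    - {"delta_pos":[0.33,0,0],"twist":0}
    - {"delta_pos":[0.33,0,0],"twist":0}

```text
time_s: 8.72
tcp_pos: [591.5, -9.1, 32.1]
tcp_rot: [3.141, -0.001, 1.551]
contact_force: [-0.1, 0.3, -0.1]
finger_gap: 0.498
gripper_force: 0.2
```

carry_out:
  targets:
    - {"delta_pos":[0.02,0,0],"twist":0}
    - {"delta_pos":[0.04,0,0],"twist":0}

```text
time_s: 8.88
tcp_pos: [591.5, -5.3, 32.0]
tcp_rot: [-3.141, 0.001, 1.549]
contact_force: [-0.8, -3.9, 1.3]
finger_gap: 0.499
gripper_force: 1.8
```

```bash
python3 - <<'E'
from h import *
p=capture('scene'); c=p['color'][200:300,270:410]; q=capture('top')['color'][150:270,250:410]
im=np.hstack([cv2.resize(c,(420,300),interpolation=cv2.INTER_CUBIC),cv2.resize(q,(380,300),interpolation=cv2.INTER_CUBIC)])
cv2.imwrite('pics/c5.png',cv2.cvtColor(im,cv2.COLOR_RGB2BGR))
E
```

```text
(no output)
```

View pics/c5.png

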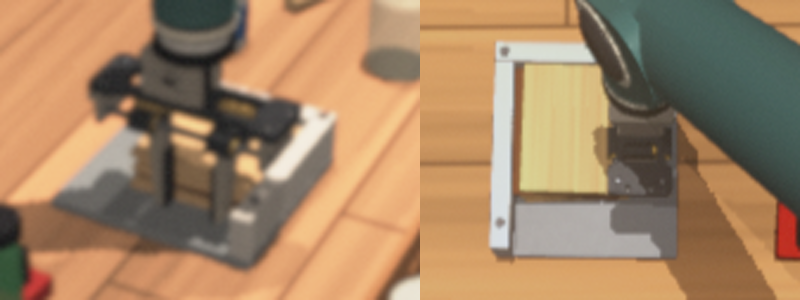

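The left half (scene) shows both fingers square against the pile's -y side. The right half (top) shows the pile already up to the far fence, with a small gap left at the left fence.

carry_out:
  targets:
    - {"delta_pos":[0.01,0,0],"twist":0}
    - {"delta_pos":[0.02,0,0],"twist":0}
    - {"delta_pos":[0.03,0,0],"twist":0}
    - {"delta_pos":[0.04,0,0],"twist":0}
    - {"delta_pos":[0.04,0,0],"twist":0}

```text
time_s: 9.4
tcp_pos: [591.7, 1.5, 32.0]
tcp_rot: [-3.141, 0.0, 1.55]
contact_force: [-0.3, -3.6, 0.7]
finger_gap: 0.5
gripper_force: 1.8
```

carry_out:
  targets:
    - {"delta_pos":[0.01,0,0],"twist":0}
    - {"delta_pos":[0.02,0,0],"twist":0}
    - {"delta_pos":[0.03,0,0],"twist":0}
    - {"delta_pos":[0.03,0,0],"twist":0}

```text
time_s: 9.73
tcp_pos: [591.6, 4.6, 32.0]
tcp_rot: [-3.141, 0.002, 1.549]
contact_force: [-0.6, -7.3, 2.2]
finger_gap: 0.498
gripper_force: 3.1
```

carry_out:
  targets:
    - {"delta_pos":[0.015,0,0],"twist":0}
    - {"delta_pos":[0.03,0,0],"twist":0}
    - {"delta_pos":[0.03,0,0],"twist":0}

```text
time_s: 9.98
tcp_pos: [591.3, 6.3, 31.9]
tcp_rot: [-3.139, 0.007, 1.548]
contact_force: [-1.8, -12.3, 4.2]
finger_gap: 0.503
gripper_force: 5.8
```

carry_out:
  targets:
    - {"delta_pos":[0.015,0,0],"twist":0}
    - {"delta_pos":[0.03,0,0],"twist":0}
    - {"delta_pos":[0.03,0,0],"twist":0}

```text
time_s: 10.23
tcp_pos: [591.3, 6.3, 31.9]
tcp_rot: [-3.138, 0.013, 1.546]
contact_force: [-4.8, -20.5, 7.8]
finger_gap: 0.501
gripper_force: 10.0
```

carry_out:
  targets:
    - {"delta_pos":[-0.06,0,0],"twist":0}
    - {"delta_pos":[-0.2,0,-0.02],"twist":0}
    - {"delta_pos":[-0.24,0,-0.2],"twist":0}
    - {"delta_pos":[-0.24,0,-0.45],"twist":0}
    - {"delta_pos":[-0.24,0,-0.45],"twist":0}

```text
time_s: 10.65
tcp_pos: [595.3, -18.8, 105.5]
tcp_rot: [3.131, -0.003, 1.55]
contact_force: [1.7, 0.5, -0.3]
finger_gap: 0.499
gripper_force: 0.0
```

carry_out:
  targets:
    - {"delta_pos":[0.62,-0.82,0],"twist":1}
    - {"delta_pos":[0.62,-0.82,0],"twist":1}
    - {"delta_pos":[0.62,-0.82,0],"twist":1}
    - {"delta_pos":[0.62,-0.82,0],"twist":1}
    - {"delta_pos":[0.62,-0.82,0],"twist":1}

```text
time_s: 11.07
tcp_pos: [465.3, 80.2, 99.9]
tcp_rot: [-3.139, -0.001, 1.054]
contact_force: [1.4, 0.3, -0.4]
finger_gap: 0.496
gripper_force: 0.0
```

carry_out:
  targets:
    - {"delta_pos":[0,0,0],"twist":1}
    - {"delta_pos":[0,0,0],"twist":1}
    - {"delta_pos":[0,0,0],"twist":1}
    - {"delta_pos":[0,0,0],"twist":1}

```text
time_s: 11.4
tcp_pos: [471.0, 76.0, 99.8]
tcp_rot: [-3.141, -0.003, 0.546]
contact_force: [-0.1, -0.1, -0.6]
finger_gap: 0.5
gripper_force: 0.0
```

carry_out:
  targets:
    - {"delta_pos":[0,0,0],"twist":1}
    - {"delta_pos":[0,0,0],"twist":1}
    - {"delta_pos":[0,0,0],"twist":1}
    - {"delta_pos":[0,0,0],"twist":1}
    - {"delta_pos":[0,0,0],"twist":1}

```text
time_s: 11.82
tcp_pos: [471.0, 75.7, 99.7]
tcp_rot: [-3.14, -0.002, 0.049]
contact_force: [-0.5, 0.7, 0.1]
finger_gap: 0.5
gripper_force: 0.0
```

carry_out:
  targets:
    - {"delta_pos":[0,0.035,0.2],"twist":0.14}
    - {"delta_pos":[0,0.035,0.4],"twist":0.14}
    - {"delta_pos":[0,0.035,0.45],"twist":0.14}
    - {"delta_pos":[0,0.035,0.45],"twist":0.14}

```text
time_s: 12.15
tcp_pos: [469.5, 69.9, 30.8]
tcp_rot: [-3.141, 0.003, -0.016]
contact_force: [0.6, 0.5, 0.1]
finger_gap: 0.5
gripper_force: 0.0
```

carry_out:
  targets:
    - {"delta_pos":[0.05,0,0],"twist":0}
    - {"delta_pos":[0.1,0,0],"twist":0}
    - {"delta_pos":[0.15,0,0],"twist":0}
    - {"delta_pos":[0.18,0,0],"twist":0}
    - {"delta_pos":[0.2,0,0],"twist":0}
    - {"delta_pos":[0.22,0,0],"twist":0}
    - {"delta_pos":[0.24,0,0],"twist":0}
    - {"delta_pos":[0.25,0,0],"twist":0}
    - {"delta_pos":[0.25,0,0],"twist":0}

```text
time_s: 12.9
tcp_pos: [508.3, 68.5, 32.1]
tcp_rot: [-3.142, -0.0, -0.02]
contact_force: [0.4, -0.3, -0.7]
finger_gap: 0.5
gripper_force: 0.0
```

carry_out:
  targets:
    - {"delta_pos":[0.01,0,0],"twist":0}
    - {"delta_pos":[0.02,0,0],"twist":0}
    - {"delta_pos":[0.03,0,0],"twist":0}
    - {"delta_pos":[0.03,0,0],"twist":0}

```text
time_s: 13.23
tcp_pos: [511.1, 68.4, 31.7]
tcp_rot: [3.141, 0.003, -0.02]
contact_force: [-3.4, -0.4, 2.4]
finger_gap: 0.498
gripper_force: 2.0
```

carry_out:
  targets:
    - {"delta_pos":[0.01,0,0],"twist":0}
    - {"delta_pos":[0.02,0,0],"twist":0}
    - {"delta_pos":[0.03,0,0],"twist":0}
    - {"delta_pos":[0.04,0,0],"twist":0}
    - {"delta_pos":[0.04,0,0],"twist":0}

```text
time_s: 13.65
tcp_pos: [511.9, 68.3, 30.8]
tcp_rot: [3.139, 0.013, -0.019]
contact_force: [-16.9, -0.4, 9.7]
finger_gap: 0.499
gripper_force: 8.2
```

carry_out:
  targets:
    - {"delta_pos":[-0.06,0,0],"twist":0}
    - {"delta_pos":[-0.2,0,-0.02],"twist":0}
    - {"delta_pos":[-0.3,0,-0.2],"twist":0}
    - {"delta_pos":[-0.3,0,-0.45],"twist":0}
    - {"delta_pos":[-0.3,0,-0.75],"twist":0}
    - {"delta_pos":[-0.3,0,-0.75],"twist":0}

```text
time_s: 14.15
tcp_pos: [478.2, 70.4, 151.0]
tcp_rot: [-3.14, -0.013, -0.02]
contact_force: [1.3, 0.1, 1.3]
finger_gap: 0.499
gripper_force: 0.0
```

carry_out:
  targets:
    - {"delta_pos":[0.06,1,0],"twist":0.5}
    - {"delta_pos":[0.06,1,0],"twist":0.5}
    - {"delta_pos":[0.06,1,0],"twist":0.5}
    - {"delta_pos":[0.06,1,0],"twist":0.5}
    - {"delta_pos":[0.06,1,0],"twist":0.5}
  gripper: -0.3

```text
time_s: 14.57
tcp_pos: [480.0, -87.7, 144.6]
tcp_rot: [3.139, -0.003, -0.28]
contact_force: [0.3, 0.1, 0.2]
finger_gap: 0.653
gripper_force: 0.0
```

```bash
python3 - <<'E'
from h import *
print(status.observe()['tcp_pos'],status.observe()['tcp_rot'])
p=capture('scene'); c=p['color'][205:285,290:402]; q=capture('top')['color'][155:255,275:365]
im=np.hstack([cv2.resize(c,(420,300),interpolation=cv2.INTER_CUBIC),cv2.resize(q,(380,422),interpolation=cv2.INTER_CUBIC)[:300]])
cv2.imwrite('pics/c6.png',cv2.cvtColor(im,cv2.COLOR_RGB2BGR))
E
```

```text
[480.0486719  -87.74824673 144.5787109 ] [ 3.13906745e+00 -2.90143423e-03 -2.79860882e-01]
```

View pics/c6.png

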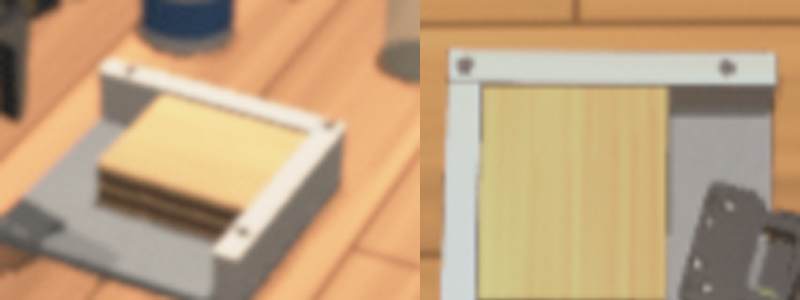

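The pile is squared: all layers are flush, the top blank is tight against both fences, and the visible side faces are even. Next is the weight.

carry_out:
  targets:
    - {"delta_pos":[0.3,0.755,0],"twist":0}
    - {"delta_pos":[0.3,0.755,0],"twist":0}
    - {"delta_pos":[0.3,0.755,0],"twist":0}
    - {"delta_pos":[0.3,0.755,0],"twist":0}

```text
time_s: 15.0
tcp_pos: [493.4, -209.0, 144.6]
tcp_rot: [3.138, -0.003, -0.278]
contact_force: [-0.6, -0.1, -0.2]
finger_gap: 0.648
gripper_force: 0.0
```

carry_out:
  targets:
    - {"delta_pos":[0.3,0.755,0],"twist":0}
    - {"delta_pos":[0.3,0.755,0],"twist":0}
    - {"delta_pos":[0.3,0.755,0],"twist":0}
    - {"delta_pos":[0.3,0.755,0],"twist":0}
    - {"delta_pos":[0.3,0.755,0],"twist":0}

```text
time_s: 15.42
tcp_pos: [506.2, -324.0, 144.0]
tcp_rot: [-3.141, -0.0, -0.272]
contact_force: [-0.3, 0.6, -1.4]
finger_gap: 0.651
gripper_force: 0.0
```

carry_out:
  targets:
    - {"delta_pos":[0,0,0],"twist":0}
    - {"delta_pos":[0,0,0],"twist":0}

```text
time_s: 15.58
tcp_pos: [506.6, -320.5, 144.4]
tcp_rot: [-3.14, 0.0, -0.267]
contact_force: [-0.1, 0.1, 0.3]
finger_gap: 0.649
gripper_force: 0.0
```

carry_out:
  targets:
    - {"delta_pos":[0.01,0.07,0],"twist":0.035}
    - {"delta_pos":[0.01,0.07,0.15],"twist":0.035}
    - {"delta_pos":[0.01,0.07,0.3],"twist":0.035}
    - {"delta_pos":[0.01,0.07,0.45],"twist":0.035}
    - {"delta_pos":[0.01,0.07,0.56],"twist":0.035}
    - {"delta_pos":[0.01,0.07,0.65],"twist":0.035}
    - {"delta_pos":[0.01,0.07,0.65],"twist":0.035}
    - {"delta_pos":[0.01,0.07,0.65],"twist":0.035}

```text
time_s: 16.25
tcp_pos: [504.4, -333.4, 46.9]
tcp_rot: [-3.141, 0.001, -0.287]
contact_force: [0.5, -0.4, -0.0]
finger_gap: 0.652
gripper_force: 0.0
```

```bash
python3 - <<'E'
from h import *
p=capture('scene'); c=p['color'][280:370,190:310]; q=capture('top')['color'][180:280,420:540]
im=np.hstack([cv2.resize(c,(400,300),interpolation=cv2.INTER_CUBIC),cv2.resize(q,(360,300),interpolation=cv2.INTER_CUBIC)])
cv2.imwrite('pics/c7.png',cv2.cvtColor(im,cv2.COLOR_RGB2BGR))
E
```

```text
(no output)
```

View pics/c7.png

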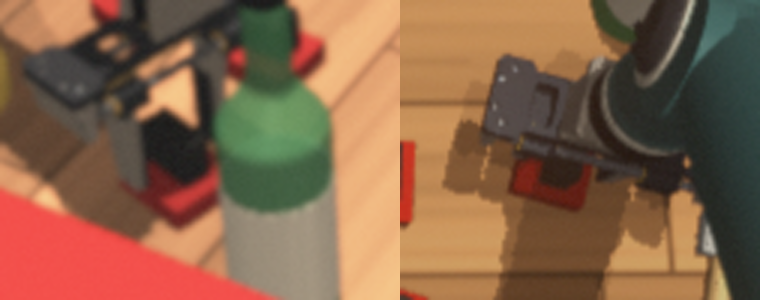

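The fingers straddle the grip of the chosen weight (left view, around px (165,150)). I'll close on it.

carry_out:
  targets:
    - {"delta_pos":[0,0,0],"twist":0}
    - {"delta_pos":[0,0,0],"twist":0}
    - {"delta_pos":[0,0,0],"twist":0}
    - {"delta_pos":[0,0,0],"twist":0}
    - {"delta_pos":[0,0,0],"twist":0}
    - {"delta_pos":[0,0,0],"twist":0}
    - {"delta_pos":[0,0,0],"twist":0}
    - {"delta_pos":[0,0,0],"twist":0}
    - {"delta_pos":[0,0,0],"twist":0}
  gripper: 1
  squeeze: 45

```text
time_s: 17.1
tcp_pos: [504.7, -333.0, 47.3]
tcp_rot: [-3.141, -0.0, -0.287]
contact_force: [-0.4, 3.6, 4.5]
finger_gap: 0.259
gripper_force: 45.0
```

carry_out:
  targets:
    - {"delta_pos":[0,0,-0.1],"twist":0}
    - {"delta_pos":[0,0,-0.25],"twist":0}
    - {"delta_pos":[0,0,-0.45],"twist":0}
    - {"delta_pos":[0,0,-0.7],"twist":0}
    - {"delta_pos":[0,0,-0.8],"twist":0}
    - {"delta_pos":[0,0,-0.8],"twist":0}

```text
time_s: 17.6
tcp_pos: [505.7, -335.6, 170.2]
tcp_rot: [3.139, -0.006, -0.289]
contact_force: [0.4, -0.1, -6.5]
finger_gap: 0.26
gripper_force: 45.0
```

carry_out:
  targets:
    - {"delta_pos":[-0.02,-0.2,0],"twist":0}
    - {"delta_pos":[-0.04,-0.42,0],"twist":0}
    - {"delta_pos":[-0.06,-0.66,0],"twist":0}
    - {"delta_pos":[-0.085,-0.918,0],"twist":0}

```text
time_s: 17.93
tcp_pos: [529.0, -197.9, 164.0]
tcp_rot: [3.141, 0.005, -0.291]
contact_force: [0.5, -0.1, -7.2]
finger_gap: 0.256
gripper_force: 45.0
```

carry_out:
  targets:
    - {"delta_pos":[-0.02,-0.23,0],"twist":0}
    - {"delta_pos":[-0.04,-0.46,0],"twist":0}
    - {"delta_pos":[-0.065,-0.69,0],"twist":0}
    - {"delta_pos":[-0.085,-0.918,0],"twist":0}

```text
time_s: 18.27
tcp_pos: [556.0, -61.4, 164.1]
tcp_rot: [3.14, 0.005, -0.288]
contact_force: [0.8, 0.6, -6.1]
finger_gap: 0.262
gripper_force: 45.0
```

carry_out:
  targets:
    - {"delta_pos":[-0.02,-0.23,0],"twist":-0.15}
    - {"delta_pos":[-0.04,-0.46,0],"twist":-0.3}
    - {"delta_pos":[-0.065,-0.68,0],"twist":-0.45}
    - {"delta_pos":[-0.08,-0.85,0],"twist":-0.53}
    - {"delta_pos":[-0.085,-0.918,0],"twist":-0.53}
    - {"delta_pos":[-0.085,-0.918,0],"twist":-0.53}
    - {"delta_pos":[-0.085,-0.918,0],"twist":-0.53}

```text
time_s: 18.85
tcp_pos: [583.5, 72.5, 164.6]
tcp_rot: [3.14, 0.004, -0.022]
contact_force: [0.4, -1.2, -7.1]
finger_gap: 0.264
gripper_force: 45.0
```

carry_out:
  targets:
    - {"delta_pos":[0.025,0,0.06],"twist":0}
    - {"delta_pos":[0.025,0,0.12],"twist":0}
    - {"delta_pos":[0.025,0,0.18],"twist":0}
    - {"delta_pos":[0.025,0,0.24],"twist":0}
    - {"delta_pos":[0.025,0,0.28],"twist":0}
    - {"delta_pos":[0.025,0,0.31],"twist":0}
    - {"delta_pos":[0.025,0,0.34],"twist":0}
    - {"delta_pos":[0.025,0,0.365],"twist":0}
    - {"delta_pos":[0.025,0,0.39],"twist":0}
    - {"delta_pos":[0.025,0,0.405],"twist":0}
    - {"delta_pos":[0.025,0,0.405],"twist":0}

```text
time_s: 19.77
tcp_pos: [588.5, 73.1, 105.9]
tcp_rot: [3.141, 0.001, -0.023]
contact_force: [-0.7, -0.3, -6.4]
finger_gap: 0.258
gripper_force: 45.0
```

carry_out:
  targets:
    - {"delta_pos":[0,0,0.01],"twist":0}
    - {"delta_pos":[0,0,0.02],"twist":0}
    - {"delta_pos":[0,0,0.03],"twist":0}
    - {"delta_pos":[0,0,0.03],"twist":0}

```text
time_s: 20.1
tcp_pos: [588.5, 73.1, 101.6]
tcp_rot: [3.141, 0.0, -0.023]
contact_force: [-1.2, -0.0, -6.6]
finger_gap: 0.258
gripper_force: 45.0
```

carry_out:
  targets:
    - {"delta_pos":[0,0,0.005],"twist":0}
    - {"delta_pos":[0,0,0.01],"twist":0}
    - {"delta_pos":[0,0,0.01],"twist":0}

```text
time_s: 20.35
tcp_pos: [588.6, 73.1, 100.2]
tcp_rot: [3.141, 0.0, -0.023]
contact_force: [0.5, -0.9, -6.1]
finger_gap: 0.259
gripper_force: 45.0
```

carry_out:
  targets:
    - {"delta_pos":[0,0,0.005],"twist":0}
    - {"delta_pos":[0,0,0.009],"twist":0}
    - {"delta_pos":[0,0,0.009],"twist":0}

```text
time_s: 20.6
tcp_pos: [588.8, 73.1, 99.3]
tcp_rot: [3.141, -0.0, -0.023]
contact_force: [-1.2, 0.3, -3.4]
finger_gap: 0.257
gripper_force: 45.0
```

carry_out:
  targets:
    - {"delta_pos":[0,0,0.004],"twist":0}
    - {"delta_pos":[0,0,0.004],"twist":0}

```text
time_s: 20.77
tcp_pos: [588.9, 73.1, 99.3]
tcp_rot: [3.141, -0.0, -0.023]
contact_force: [-3.9, -1.4, 4.7]
finger_gap: 0.259
gripper_force: 45.0
```

carry_out:
  targets:
    - {"delta_pos":[0,0,0],"twist":0}
    - {"delta_pos":[0,0,0],"twist":0}
    - {"delta_pos":[0,0,0],"twist":0}
    - {"delta_pos":[0,0,0],"twist":0}
    - {"delta_pos":[0,0,0],"twist":0}
    - {"delta_pos":[0,0,0],"twist":0}
  gripper: -0.2

```text
time_s: 21.27
tcp_pos: [588.8, 73.2, 98.3]
tcp_rot: [-3.142, -0.0, -0.023]
contact_force: [0.0, 0.2, -0.2]
finger_gap: 0.599
gripper_force: 0.0
```

Released. Next I lift straight up, move aside and check.

carry_out:
  targets:
    - {"delta_pos":[0,0,-0.1],"twist":0}
    - {"delta_pos":[0,0,-0.3],"twist":0}
    - {"delta_pos":[0,0,-0.55],"twist":0}
    - {"delta_pos":[0,0,-0.8],"twist":0}
    - {"delta_pos":[0,0,-0.8],"twist":0}
    - {"delta_pos":[-0.6,0.3,-0.8],"twist":0}
    - {"delta_pos":[-0.8,0.8,-0.8],"twist":0}
    - {"delta_pos":[-0.8,1,-0.8],"twist":0}
    - {"delta_pos":[-0.8,1,-0.8],"twist":0}
    - {"delta_pos":[-0.8,1,-0.8],"twist":0}

```text
time_s: 22.1
tcp_pos: [463.2, -76.8, 218.2]
tcp_rot: [3.14, 0.0, -0.025]
contact_force: [0.6, -1.8, 0.1]
finger_gap: 0.6
gripper_force: 0.0
```

```bash
python3 - <<'E'
from h import *
p=capture('scene'); c=p['color'][205:285,290:402]; q=capture('top')['color'][155:255,275:365]
im=np.hstack([cv2.resize(c,(420,300),interpolation=cv2.INTER_CUBIC),cv2.resize(q,(380,422),interpolation=cv2.INTER_CUBIC)[:300]])
cv2.imwrite('pics/c8.png',cv2.cvtColor(im,cv2.COLOR_RGB2BGR))
E
```

```text
(no output)
```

View pics/c8.png

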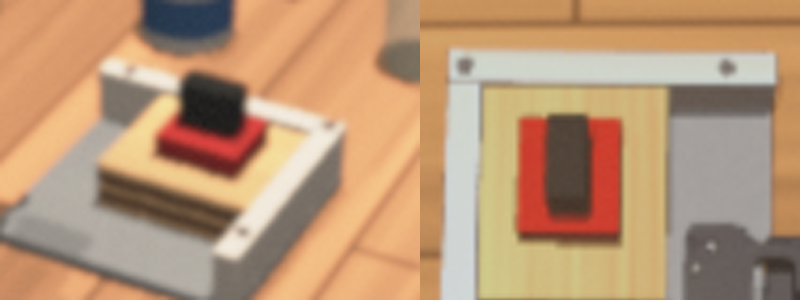

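The weight stands upright in the middle of the squared pile, at crop px (570,178), and the blanks have not moved.

```bash
python3 -c "
from rig import arm
print(arm.hand_in())"
```

```text
the job is handed in; nothing more can be done
None
```

I squared the five blanks into the corner, set the red weight farthest from the base on the middle of the pile, let go, and handed the job in at about 22 s; the last pictures look right, but the hand-in gave no verdict.

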